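# Put the hole saws away in their tray

### The job

Put the four hole saws away in the plywood tray, each standing shank up, flat on the floor of the round nest that matches its size: smallest saw in the smallest nest, and so on up to the largest in the largest. Set each one down rather than dropping it. The wire cup brush and the flap wheel look much the same with their shanks but do not belong in the tray: leave them standing where they are.

Things in the scene. Friction and masses are not known exactly. Their poses are not given: they have to be found in the camera images.
- saw26_center (a point): The smallest of four dark steel hole saws. Stands loose on the bench, open end down: smooth upright cup 26 mm across, 38 mm high; on its flat back a collar (17 mm across, 4 high), then a round shank 11 mm across, 42 to 80 mm above the foot (grip it there). The point is on the axis, half-way up, 40 mm above the foot; z up the shank. About 70 g.
- saw38_center (a point): The second smallest of four dark steel hole saws. Stands loose on the bench, open end down: smooth upright cup 38 mm across, 38 mm high; on its flat back a collar (17 mm across, 4 high), then a round shank 11 mm across, 42 to 80 mm above the foot (grip it there). The point is on the axis, half-way up, 40 mm above the foot; z up the shank. About 110 g.
- saw50_center (a point): The second largest of four dark steel hole saws. Stands loose on the bench, open end down: smooth upright cup 50 mm across, 38 mm high; on its flat back a collar (17 mm across, 4 high), then a round shank 11 mm across, 42 to 80 mm above the foot (grip it there). The point is on the axis, half-way up, 40 mm above the foot; z up the shank. About 160 g.
- saw62_center (a point): The largest of four dark steel hole saws. Stands loose on the bench, open end down: smooth upright cup 62 mm across, 38 mm high; on its flat back a collar (17 mm across, 4 high), then a round shank 11 mm across, 42 to 80 mm above the foot (grip it there). The point is on the axis, half-way up, 40 mm above the foot; z up the shank. About 220 g.
- nest26: The smallest of four fixed round grey nests, for the 26 mm saw: bore 44 mm, wall 3, rim 15 mm above its underside. Origin: centre of its underside, 6 mm above the bench; its floor is 3 mm above the origin. The nests stand two by two, in any order, 90 mm between neighbours' centres, in a fixed plywood tray 196 mm square with walls 22 mm high, which may stand turned.
- nest38: The second smallest of four fixed round grey nests, for the 38 mm saw: bore 56 mm, wall 3, rim 15 mm above its underside. Origin: centre of its underside, 6 mm above the bench; its floor is 3 mm above the origin. The nests stand two by two, in any order, 90 mm between neighbours' centres, in a fixed plywood tray 196 mm square with walls 22 mm high, which may stand turned.
- nest50: The second largest of four fixed round grey nests, for the 50 mm saw: bore 68 mm, wall 3, rim 15 mm above its underside. Origin: centre of its underside, 6 mm above the bench; its floor is 3 mm above the origin. The nests stand two by two, in any order, 90 mm between neighbours' centres, in a fixed plywood tray 196 mm square with walls 22 mm high, which may stand turned.
- nest62: The largest of four fixed round grey nests, for the 62 mm saw: bore 80 mm, wall 3, rim 15 mm above its underside. Origin: centre of its underside, 6 mm above the bench; its floor is 3 mm above the origin. The nests stand two by two, in any order, 90 mm between neighbours' centres, in a fixed plywood tray 196 mm square with walls 22 mm high, which may stand turned.
- wirebrush_center (a point): Wire cup brush: instead of a straight cup, a skirt of steel wires that flares from 28 mm across at the top to 57 mm at the foot. Not for the tray. Same collar, shank (11 mm across, 42 to 80 mm above the foot) and 80 mm height as the hole saws; stands loose among them, shank up. The point is on the axis, 40 mm above the foot; z up the shank.
- flapwheel_center (a point): Flap wheel: instead of a smooth cup, a star of dark slanting flaps, 62 mm across and 34 mm high. Not for the tray. Same collar, shank (11 mm across, 42 to 80 mm above the foot) and 80 mm height as the hole saws; stands loose among them, shank up. The point is on the axis, 40 mm above the foot; z up the shank.
There are look-alikes about, which are no part of the job. Leave any orange or purple look-alike of the part that bears saw62_center alone.

How it is judged:
By the outcome, as a careful person would: the job done as asked, in the order asked, and still so for the second after the job is handed in, with the robot touching nothing.
It also fails if it takes over 120 s, if anything falls off the work surface, if the arm or the gripper's body presses on something with over 40 N, if the wrist force passes 120 N, or if a joint passes its speed limit or range.

### The arm

A 6-joint arm with a two-finger parallel gripper is mounted at the origin on the work surface. World frame = base frame: x ahead of the robot, y to its left, z up, the work surface at z = 0. Lengths are in m, angles in rad, forces in N, time in s.
With the tool pointing down it reaches from about 0.35 to 0.85 m from the base axis. Payload 8.1 kg.
Tool frame: the origin (TCP) lies midway between the tips of the shut fingers; the grasp point (between the pads) lies 19 mm behind it; z points along the fingers, y is the line along which they close (so a half turn about z gives the same grasp; the last joint's range is limited). The gripper opens to 93 mm and grips with 3 to 60 N. Pads are 15 mm wide; open, the fingers measure 128 mm over their backs; the gripper's body (75 mm by 188 mm) begins 65 mm behind the grasp point.
Start: joints at [1.087, 0.13, 1.488, -0, 1.523, -0.085], TCP at [0.233, 0.553, 0.219] pointing down, gripper open.
Joint ranges: [-2.96, 2.96], [-0.89, 2.26], [0.02, 2.5], [-1.34, 4.48], [0, 2.73], [-2.66, 2.66]. Speed limits (rad/s): [2.39, 2.39, 2.79, 3.14, 3.14, 3.14].

### API

Orientations are given as a rotation vector (axis times angle).
In Python, from plant import robot, cams gives the robot as it stands. The module is installed in compiled form; this text tells all that it offers.
- The arm moves only by the tool play_rows, never from a script. Its arguments are lists of equal length, an entry for each row: "slide": the shift along the tool's x, y, z scaled (see below), a list of three; "twist": the turn, a rotation vector about the tool's x, y, z scaled (see below), a list of three. A call has exactly 8 rows; each row shifts and turns the commanded pose from where the row before left it, along the tool's axes as they then stand; what a row does not reach is not made up. The controller multiplies each number of a shift by 25 cm and each number of a turn by 60 degrees. A row lasts 1/10 s, in which the tool goes at most 50 mm and 8.59 degrees, less where a joint would pass 70% of its speed; a pose out of reach is approached as far as the arm can. A call with a number of a shift or a turn outside -1 to 1 is refused whole. A call with a gripper value outside its range is refused whole. "fingers" is the closure, from -1 (fully open) to 1 (shut), set as the call begins (left out, the last holds). The fingers move at their own pace and stop on an object; "force" is the grip in N (left out, the last holds). Time passes only in rows, so rows that do not move let the fingers close, or fill a call up. It gives the time, the measured TCP pose, the force, the opening and the grip force at its end, in the units of the state.
- robot.read_state(): the state, without advancing time (a new reading comes with each control period).
- cams.read_camera(name): name is "scene" or "side" or "wrist"; returns (picture, depth): 384x512x3 uint8, red, green, blue; 384x512 float32, m along the optical axis (not along the pixel's ray), 0 where there is no reading.
- cams.get_calibration(name): a dict with "fx", "fy", "cx", "cy" (pixels), "k1" (the pictures are not rectified: a ray, as slopes to the right and down, at radius r is drawn at 1 + k1 r^2 times it, then the intrinsics apply), "world_from_camera" (4x4, takes a point from camera to world coordinates). Camera axes: x right, y down, z forward; pixel columns grow to the right and rows downward; lengths in m; the calibration is good to about 2 mm. A picture is of the moment at which its call begins: read the wrist's pose just before it. get_calibration takes no time and is no camera call; for the wrist camera it gives the pose at the moment of the call.
- robot.close_job(): hands the job in; it is judged then, once.
The state is a dict: "t": time; "q": joint angles; "dq": joint speeds; "joint_torque": joint torques, N m; "tool_pos": TCP position; "orientation": TCP orientation; "force": force on the tool from outside, world axes, zero at the start; "wrist_torque": the same for the moment, N m; "opening": finger opening in m; "gripper_force": force on a finger pad.
Only numpy, scipy, OpenCV 4.12 (cv2) and the standard library are available. Lean on these libraries where they do the work, as an engineer would, in place of code of your own. Each camera call takes 0.05 s, during which the arm holds its last target. There are 200 camera calls.

## Working session

There is one attempt and no reset: what is moved stays moved. The work goes in short steps, Python scripts to look and compute and a tool call to move; the robot and the scene stay as the last step left them, time stands still between calls to the robot, and variables do not carry over. Pictures are saved under pics/ and viewed, at most 14 in all, crops included, and the job is handed in when it is done.

Besides the shell and the picture viewer there is one more tool, called as name(argument=value, ...) on one line, values as JSON. play_rows: Moves the arm, as the interface text tells. Shifts and turns lie within -1 to 1; 1 stands for 25 cm of shift or 60 degrees of turn. Its arguments: {"type":"object","properties":{"slide":{"type":"array"},"twist":{"type":"array"},"fingers":{"type":"number"},"force":{"type":"number"}},"required":["slide","twist"]}

```bash
mkdir -p pics; python3 - <<'E'
from plant import robot,cams
import cv2,numpy as np
s=robot.read_state();print({k:np.round(v,3).tolist() for k,v in s.items()})
for n in ["scene","side"]:
    c=cams.get_calibration(n);p,d=cams.read_camera(n)
    np.savez(f"pics/{n}.npz",p=p,d=d,**{k:np.array(v) for k,v in c.items()})
    print(n,c)
    cv2.imwrite(f"pics/{n}0.png",cv2.resize(p[:,:,::-1],(800,600),interpolation=cv2.INTER_CUBIC))
E
```

```text
{'t': 0.0, 'q': [1.087, 0.131, 1.489, 0.0, 1.523, -0.085], 'dq': [-0.0, 0.001, -0.002, 0.002, -0.002, -0.002], 'joint_torque': [0.0, -55.985, -49.175, 0.077, 0.036, -0.0], 'tool_pos': [0.233, 0.552, 0.218], 'orientation': [-0.622, -3.079, 0.003], 'force': [-0.772, -0.25, -0.4], 'wrist_torque': [-0.06, 0.061, 0.012], 'gripper_force': 0.0, 'opening': 0.093}
scene {'fx': 350.41665070650413, 'fy': 350.41665070650413, 'cx': 261.5575874483301, 'cy': 194.16091704341358, 'k1': -0.05559111280011517, 'world_from_camera': array([[-0.23430287,  0.71671186, -0.65683047,  1.16056418],
       [ 0.97201698,  0.16097417, -0.17108565,  0.16136185],
       [-0.01688637, -0.67853623, -0.73437281,  0.70680935],
       [ 0.        ,  0.        ,  0.        ,  1.        ]])}
side {'fx': 361.1922275368954, 'fy': 361.1922275368954, 'cx': 260.8961733414142, 'cy': 189.47051586324562, 'k1': -0.09532149756056224, 'world_from_camera': array([[ 0.98770803, -0.10781968,  0.11317137,  0.48006862],
       [-0.1561336 , -0.64613758,  0.74708   , -0.66096899],
       [-0.00742565, -0.75556677, -0.65502955,  0.63410762],
       [ 0.        ,  0.        ,  0.        ,  1.        ]])}
```

View pics/scene0.png

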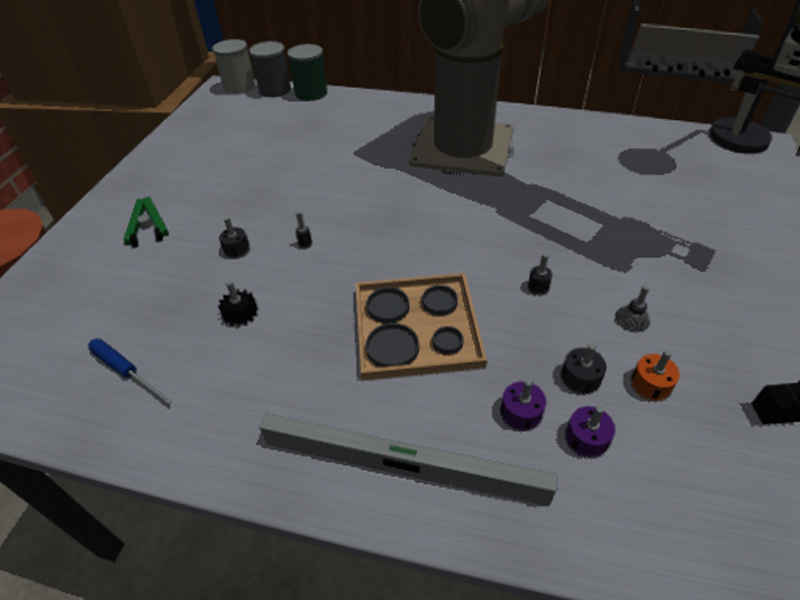

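View pics/side0.png

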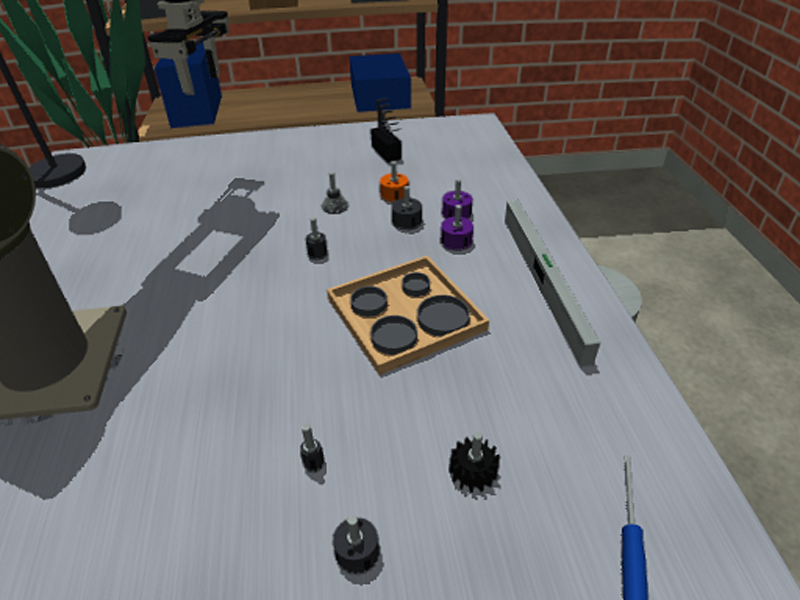

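The scene image shows:
- **saw26:** (303,232)
- **50-ish saw:** (234,240)
- **Flap wheel:** (237,303)
- **38-ish saw:** (540,275)
- **Wire brush:** (634,310)
- **Dark 62 candidate:** (584,370), next to the orange look-alike (656,375) and the purple ones (524,403) and (590,430)

The tray nests, also in scene pixels, are the largest at (392,345), 50 at (387,305), 38 at (440,300) and smallest at (447,340).

Next I'll measure these from the depth data.

```bash
cat > h.py <<'E'
import numpy as np,cv2
def world(p,d,c):
    v,u=np.mgrid[0:d.shape[0],0:d.shape[1]]
    K=np.array([[c["fx"],0,c["cx"]],[0,c["fy"],c["cy"]],[0,0,1]],float)
    n=cv2.undistortPoints(np.stack([u,v],-1).reshape(-1,1,2).astype(np.float64),K,np.array([float(c["k1"]),0,0,0])).reshape(*d.shape,2)
    X=np.dstack([n[...,0]*d,n[...,1]*d,d,np.ones_like(d)])@np.array(c["world_from_camera"]).T
    X=X[...,:3];X[d<=0]=np.nan
    return X
E
cat > m.py <<'E'
from h import *
for n in ["scene","side"]:
    c=np.load(f"pics/{n}.npz");p,d=c["p"],c["d"];X=world(p,d,c)
    Z=X[...,2];inb=(X[...,0]>.2)&(X[...,0]<.95)&(abs(X[...,1])<.6)
    print(n,"bench z",np.nanmedian(Z[inb&(abs(Z)<.01)]))
    m=(inb&(Z>.048)&(Z<.09)).astype(np.uint8)
    k,l,st,_=cv2.connectedComponentsWithStats(m,connectivity=8)
    for i in range(1,k):
        if st[i,4]<4: continue
        q=X[l==i];a=np.median(q,0)
        near=np.hypot(X[...,0]-a[0],X[...,1]-a[1])<.05
        top=X[near&(Z>.030)&(Z<.041)]
        r=cv2.minEnclosingCircle(top[:,:2].astype(np.float32)) if len(top)>3 else None
        cup=near&(Z>.008)&(Z<.041)
        print(st[i],a.round(4),q[:,2].max().round(3),"cup",np.round(r[0],4) if r else 0,round(2000*r[1]) if r else 0,np.median(p[cup],0) if cup.any() else 0)
    hsv=cv2.cvtColor(p,cv2.COLOR_RGB2HSV)
    w=inb&(hsv[...,1]>90)&(hsv[...,0]<25)&(Z>.015)&(Z<.03)&(abs(X[...,1])<.25)
    k,l,st,_=cv2.connectedComponentsWithStats(w.astype(np.uint8),connectivity=8)
    i=1+np.argmax(st[1:,4]);q=X[l==i]
    rc=cv2.minAreaRect(q[:,:2].astype(np.float32));print("tray",rc,np.median(q[:,2]))
    C=np.array(rc[0]);a=np.deg2rad(rc[2])
    for sx in(1,-1):
      for sy in(1,-1):
        o=C+.045*np.array([sx*np.cos(a)-sy*np.sin(a),sx*np.sin(a)+sy*np.cos(a)])
        near=(np.hypot(X[...,0]-o[0],X[...,1]-o[1])<.045)&(hsv[...,1]<60)&(Z<.03)
        q=X[near];e=cv2.minEnclosingCircle(q[:,:2].astype(np.float32))
        print(" nest",o.round(4),"grey",np.round(e[0],4),round(2000*e[1]),near.sum())
E
python3 m.py
```

```text
scene bench z 0.0010303655073163887
[189 135   5  11  39] [ 0.4232 -0.2391  0.069 ] 0.081 cup [ 0.4212 -0.2402] 26 [14.  14.  15.5]
[143 138   7  12  42] [ 0.4665 -0.364   0.0677] 0.083 cup [ 0.4654 -0.3654] 53 [18. 18. 20.]
[345 162   6  12  48] [0.4446 0.214  0.0686] 0.084 cup [0.4422 0.2143] 40 [15. 14. 17.]
[145 180   7  12  51] [ 0.6221 -0.2809  0.0669] 0.082 cup [ 0.6194 -0.2826] 64 [6. 6. 6.]
[408 183   7  12  45] [0.4863 0.3761 0.0694] 0.083 cup [0.4845 0.3756] 29 [41. 43. 43.]
[373 219   8  13  63] [0.6271 0.2924 0.0696] 0.084 cup [0.6243 0.2935] 64 [28. 29. 32.]
[420 224  10  13  69] [0.6161 0.3993 0.0698] 0.083 cup [0.6134 0.4007] 65 [99. 51. 20.]
[334 242   7  13  65] [0.71   0.2099 0.0716] 0.083 cup [0.7064 0.2103] 64 [56.  23.  78.5]
[489 243  23  20 307] [0.6309 0.5721 0.0519] 0.087 cup [0.6295 0.5747] 59 [3. 3. 3.]
[378 260   9  12  68] [0.7335 0.3048 0.0706] 0.084 cup [0.7302 0.3058] 65 [58. 23. 83.]
[ 167  265  190   50 2116] [0.8313 0.0757 0.0511] 0.055 cup [0.8419 0.0763] 96 [35. 37. 36.]
tray ((0.579291582107544, 0.02216920256614685), (0.20012784004211426, 0.1949
[... 921 characters left out ...]
   5  12  44] [0.4409 0.2065 0.0673] 0.083 cup [0.4393 0.2089] 43 [19. 20. 22.]
[193 271   8  15  85] [ 0.4192 -0.2471  0.0699] 0.083 cup [ 0.4185 -0.2447] 27 [18. 20. 21.]
[302 276   7  15  83] [ 0.6162 -0.2914  0.0697] 0.083 cup [ 0.6177 -0.2884] 63 [13. 14. 13.]
[222 330   8  15  91] [ 0.4629 -0.3738  0.0711] 0.083 cup [ 0.4628 -0.3711] 52 [46. 49. 54.]
tray ((0.5771350860595703, 0.018368542194366455), (0.19735267758369446, 0.19952672719955444), 19.613807678222656) 0.02147005319910733
 nest [0.6044 0.0759] grey [0.6056 0.0748] 52 206
 nest [ 0.6346 -0.0089] grey [ 0.6351 -0.0096] 87 662
 nest [0.5196 0.0457] grey [0.5237 0.0476] 72 356
 nest [ 0.5499 -0.0391] grey [ 0.5545 -0.0411] 81 577
```

```bash
cat >> h.py <<'E'
def go(*targets):
    from plant import robot
    from scipy.spatial.transform import Rotation as R
    s=robot.read_state();p=np.array(s["tool_pos"]);M=R.from_rotvec(s["orientation"]).as_matrix()
    print("t",round(s["t"],2),"tcp",p.round(4),"open",round(s["opening"],4),"tool axes",M.round(3).tolist())
    for t in targets:
        v=M.T@(np.array(t)-p)/.25;print(t,"total",v.round(3),"norm",np.linalg.norm(v).round(3),"/8",(v/8).round(4));p=np.array(t)
E
python3 - <<'E'
from h import *
p=np.load("pics/scene.npz")["p"][:,:,::-1]
a=cv2.resize(p[125:215,130:210],(400,450),interpolation=cv2.INTER_CUBIC)
b=cv2.resize(p[155:300,325:445],(400,450),interpolation=cv2.INTER_CUBIC)
cv2.imwrite("pics/crop.png",np.hstack([a,b]))
go([.45,.15,.17],[.42,-.2425,.17],[.42,-.2425,.047])
E
```

```text
t 0.1 tcp [0.2327 0.5525 0.2177] open 0.0929 tool axes [[-0.922, 0.388, -0.001], [0.388, 0.922, -0.001], [0.0, -0.002, -1.0]]
[0.45, 0.15, 0.17] total [-1.426 -1.146  0.192] norm 1.839 /8 [-0.1783 -0.1432  0.0241]
[0.42, -0.2425, 0.17] total [-0.499 -1.493  0.002] norm 1.575 /8 [-0.0624 -0.1867  0.0003]
[0.42, -0.2425, 0.047] total [-0.     0.001  0.492] norm 0.492 /8 [-0.      0.0001  0.0615]
```

View pics/crop.png

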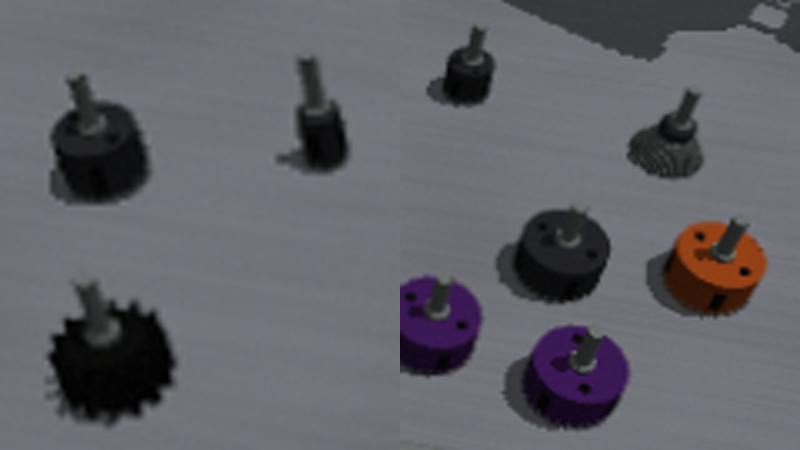

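The crop confirms the parts. The smooth saws are at (100,150) for 50, (323,130) for 26, (470,75) for 38 and the dark 62 at (563,255). The flap star (110,350), flared brush (665,145) and orange and purple look-alikes stay where they are. I'll start with saw26.

play_rows(slide=[[-0.12,-0.1,0.012],[-0.12,-0.1,0.012],[-0.12,-0.1,0.012],[-0.12,-0.1,0.012],[-0.12,-0.1,0.012],[-0.12,-0.1,0.012],[-0.12,-0.1,0.012],[-0.12,-0.1,0.012]], twist=[[0,0,0],[0,0,0],[0,0,0],[0,0,0],[0,0,0],[0,0,0],[0,0,0],[0,0,0]], fingers=-1, force=25)

```text
t: 0.9
tool_pos: [0.3767, 0.2739, 0.1942]
orientation: [-0.622, -3.079, 0.0]
force: [0.3, 0.2, -0.1]
opening: 0.0932
gripper_force: 0.0
```

play_rows(slide=[[-0.08,-0.145,0.012],[-0.08,-0.145,0.012],[-0.08,-0.145,0.012],[-0.08,-0.145,0.012],[-0.08,-0.145,0.012],[-0.08,-0.145,0.012],[-0.08,-0.145,0.012],[-0.08,-0.145,0.012]], twist=[[0,0,0],[0,0,0],[0,0,0],[0,0,0],[0,0,0],[0,0,0],[0,0,0],[0,0,0]])

```text
t: 1.7
tool_pos: [0.4109, -0.0556, 0.1703]
orientation: [0.622, 3.079, 0.0]
force: [0.7, 0.9, 0.1]
opening: 0.0929
gripper_force: 0.0
```

play_rows(slide=[[-0.05,-0.11,0],[-0.05,-0.11,0],[-0.05,-0.11,0],[-0.05,-0.11,0],[-0.05,-0.11,0],[-0.04,-0.08,0],[0,0,0],[0,0,0]], twist=[[0,0,0],[0,0,0],[0,0,0],[0,0,0],[0,0,0],[0,0,0],[0,0,0],[0,0,0]])

```text
t: 2.5
tool_pos: [0.4166, -0.227, 0.1701]
orientation: [-0.624, -3.078, -0.001]
force: [-0.7, -0.0, 0.8]
opening: 0.0926
gripper_force: 0.0
```

```bash
python3 - <<'E'
from h import *
from plant import cams
cw=cams.get_calibration("wrist");p,d=cams.read_camera("wrist")
X=world(p,d,cw);Z=X[...,2]
go([.42,-.2425,.17],[.42,-.2425,.047])
m=((Z>.048)&(Z<.09)).astype(np.uint8);k,l,st,_=cv2.connectedComponentsWithStats(m)
for i in range(1,k):
    if st[i,4]>20: 
        q=X[l==i];a=np.median(q,0);print(st[i],a.round(4),cv2.minEnclosingCircle(X[(np.hypot(*(X-a)[...,:2].transpose(2,0,1))<.045)&(Z>.03)&(Z<.041)][:,:2].astype(np.float32)))
cv2.imwrite("pics/w1.png",p[:,:,::-1])
E
```

```text
t 2.55 tcp [ 0.4167 -0.2265  0.1702] open 0.0928 tool axes [[-0.921, 0.389, -0.001], [0.389, 0.921, 0.001], [0.001, 0.001, -1.0]]
[0.42, -0.2425, 0.17] total [-0.037 -0.054  0.001] norm 0.065 /8 [-0.0046 -0.0067  0.0001]
[0.42, -0.2425, 0.047] total [-0.001 -0.     0.492] norm 0.492 /8 [-0.0001 -0.      0.0615]
[236 190  13  21 200] [ 0.4162 -0.2407  0.0788] ((0.4185645580291748, -0.2415059357881546), 0.013405117206275463)
[271 344  11  17 143] [ 0.6132 -0.2845  0.0604] ((0.6177735328674316, -0.2860443592071533), 0.031610868871212006)
```

View pics/w1.png

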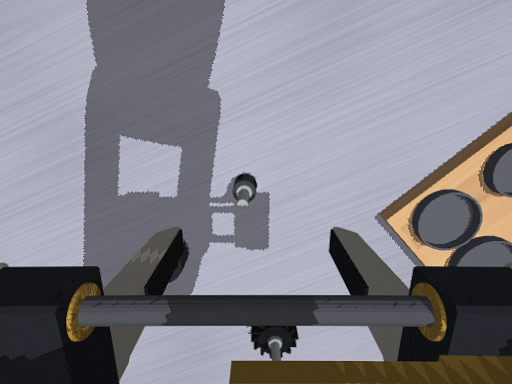

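The wrist view shows saw26 upright at (243,187), between and ahead of the fingers, and the depth fix agrees with the scene estimate. Next I descend and grip.

play_rows(slide=[[-0.017,-0.027,0],[-0.016,-0.027,0],[0,0,0.1],[0,0,0.12],[0,0,0.12],[0,0,0.1],[0,0,0.05],[0,0,0]], twist=[[0,0,0],[0,0,0],[0,0,0],[0,0,0],[0,0,0],[0,0,0],[0,0,0],[0,0,0]])

```text
t: 3.35
tool_pos: [0.4182, -0.242, 0.0464]
orientation: [-0.621, -3.076, -0.002]
force: [0.4, 0.1, 0.4]
opening: 0.093
gripper_force: 0.0
```

play_rows(slide=[[0,0,0],[0,0,0],[0,0,0],[0,0,0],[0,0,0],[0,0,0],[0,0,0],[0,0,0]], twist=[[0,0,0],[0,0,0],[0,0,0],[0,0,0],[0,0,0],[0,0,0],[0,0,0],[0,0,0]], fingers=1, force=25)

```text
t: 4.15
tool_pos: [0.4193, -0.2429, 0.0481]
orientation: [-0.622, -3.079, -0.0]
force: [-1.1, 0.3, 0.6]
opening: 0.0337
gripper_force: 0.0
```

```bash
python3 - <<'E'
from h import *
go([.42,-.2425,.170],[.6055,.078,.17],[.6055,.078,.06])
E
```

```text
t 4.15 tcp [ 0.4193 -0.2429  0.0481] open 0.0337 tool axes [[-0.922, 0.388, -0.0], [0.388, 0.922, 0.0], [0.0, -0.0, -1.0]]
[0.42, -0.2425, 0.17] total [-0.002  0.002 -0.488] norm 0.488 /8 [-0.0003  0.0003 -0.0609]
[0.6055, 0.078, 0.17] total [-0.186  1.47  -0.   ] norm 1.481 /8 [-0.0232  0.1837 -0.    ]
[0.6055, 0.078, 0.06] total [-0.    0.    0.44] norm 0.44 /8 [-0.     0.     0.055]
```

Fingers are slow (about 74 mm/s), so I'll wait another call and then lift.

play_rows(slide=[[0,0,0],[0,0,0],[0,0,0],[0,0,0],[0,0,0],[0,0,0],[0,0,0],[0,0,0]], twist=[[0,0,0],[0,0,0],[0,0,0],[0,0,0],[0,0,0],[0,0,0],[0,0,0],[0,0,0]])

```text
t: 4.95
tool_pos: [0.4193, -0.2429, 0.0481]
orientation: [-0.622, -3.079, -0.0]
force: [-0.6, -0.6, -0.3]
opening: 0.0106
gripper_force: 25.0
```

play_rows(slide=[[0,0,-0.03],[0,0,-0.06],[0,0,-0.08],[0,0,-0.09],[0,0,-0.09],[0,0,-0.08],[0,0,-0.06],[0,0,0]], twist=[[0,0,0],[0,0,0],[0,0,0],[0,0,0],[0,0,0],[0,0,0],[0,0,0],[0,0,0]])

```text
t: 5.75
tool_pos: [0.4207, -0.2438, 0.1735]
orientation: [0.621, 3.075, -0.003]
force: [0.7, -0.9, -0.5]
opening: 0.0104
gripper_force: 25.0
```

play_rows(slide=[[-0.02,0.05,0],[-0.02,0.1,0],[-0.02,0.14,0],[-0.02,0.17,0],[-0.02,0.17,0],[-0.02,0.17,0],[-0.02,0.17,0],[-0.02,0.14,0]], twist=[[0,0,0],[0,0,0],[0,0,0],[0,0,0],[0,0,0],[0,0,0],[0,0,0],[0,0,0]])

```text
t: 6.55
tool_pos: [0.5638, 0.0007, 0.1686]
orientation: [-0.62, -3.077, -0.0]
force: [0.9, -1.3, -0.5]
opening: 0.0101
gripper_force: 25.0
```

play_rows(slide=[[-0.02,0.12,0],[-0.006,0.1,0],[0,0.08,0],[0,0.04,0],[0,0.02,0],[0,0,0],[0,0,0],[0,0,0]], twist=[[0,0,0],[0,0,0],[0,0,0],[0,0,0],[0,0,0],[0,0,0],[0,0,0],[0,0,0]])

```text
t: 7.35
tool_pos: [0.6047, 0.0769, 0.1707]
orientation: [0.624, 3.079, -0.0]
force: [-0.1, 0.0, -0.2]
opening: 0.0103
gripper_force: 25.0
```

```bash
cat > w.py <<'E'
from h import *
import sys
from plant import cams
cw=cams.get_calibration("wrist");p,d=cams.read_camera("wrist")
X=world(p,d,cw);Z=X[...,2]
go()
k,l,st,_=cv2.connectedComponentsWithStats(((Z>.048)&(Z<.09)&(X[...,0]<.8)).astype(np.uint8))
for i in range(1,k):
    if st[i,4]>20:
        q=X[l==i];a=np.median(q,0);t=X[(np.hypot(*(X-a)[...,:2].transpose(2,0,1))<.045)&(Z>.03)&(Z<.052)][:,:2].astype(np.float32)
        if len(t)>3: c,r=cv2.minEnclosingCircle(t);print("part",a.round(4),np.round(c,4),round(2000*r))
hsv=cv2.cvtColor(p,cv2.COLOR_RGB2HSV)
for n,o in dict(n26=(.6055,.078),n62=(.636,-.007),n38=(.521,.0475),n50=(.551,-.037)).items():
    m=(np.hypot(X[...,0]-o[0],X[...,1]-o[1])<.047)&(hsv[...,1]<70)&(Z<.03)&(Z>.004)
    if m.sum()>100: c,r=cv2.minEnclosingCircle(X[m][:,:2].astype(np.float32));print(n,np.round(c,4),round(2000*r),m.sum())
cv2.imwrite(f"pics/{sys.argv[1]}.png",p[:,:,::-1])
E
python3 w.py w2
```

```text
t 7.4 tcp [0.6048 0.0769 0.1707] open 0.0103 tool axes [[-0.921, 0.389, 0.0], [0.389, 0.921, -0.0], [-0.0, -0.0, -1.0]]
part [0.622  0.289  0.0729] [0.623  0.2925] 63
part [0.726  0.3005 0.0575] [0.7287 0.3035] 64
part [0.7032 0.2064 0.0722] [0.7065 0.2086] 63
n26 [0.6132 0.0736] 67 1439
n62 [ 0.6355 -0.0071] 87 3492
n38 [0.5205 0.0458] 66 2716
n50 [ 0.5504 -0.0406] 82 3420
```

View pics/w2.png

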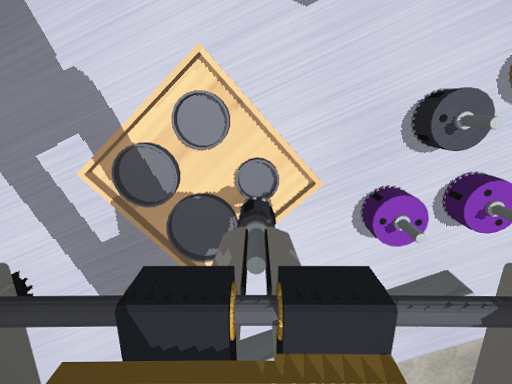

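The wrist view shows saw26 held upright at (257,212), just in front of nest26 at (257,178), which is the smallest. The other three nests bear out the estimated layout, so I lower it.

play_rows(slide=[[0,0.005,0.05],[0,0,0.09],[0,0,0.09],[0,0,0.08],[0,0,0.07],[0,0,0.04],[0,0,0.02],[0,0,0.004]], twist=[[0,0,0],[0,0,0],[0,0,0],[0,0,0],[0,0,0],[0,0,0],[0,0,0],[0,0,0]])

```text
t: 8.2
tool_pos: [0.6051, 0.0788, 0.0591]
orientation: [-0.622, -3.079, 0.0]
force: [0.1, -0.1, -0.2]
opening: 0.0098
gripper_force: 25.0
```

play_rows(slide=[[0,0,0.004],[0,0,0.002],[0,0,0],[0,0,0],[0,0,0],[0,0,0],[0,0,0],[0,0,0]], twist=[[0,0,0],[0,0,0],[0,0,0],[0,0,0],[0,0,0],[0,0,0],[0,0,0],[0,0,0]])

```text
t: 9.0
tool_pos: [0.6053, 0.0789, 0.0581]
orientation: [-0.622, -3.079, 0.0]
force: [0.2, 0.1, -1.2]
opening: 0.0105
gripper_force: 25.0
```

play_rows(slide=[[0,0,0.002],[0,0,0.002],[0,0,0.002],[0,0,0],[0,0,0],[0,0,0],[0,0,0],[0,0,0]], twist=[[0,0,0],[0,0,0],[0,0,0],[0,0,0],[0,0,0],[0,0,0],[0,0,0],[0,0,0]])

```text
t: 9.8
tool_pos: [0.6056, 0.0789, 0.057]
orientation: [0.622, 3.079, 0.0]
force: [-1.9, -0.1, 5.1]
opening: 0.0104
gripper_force: 25.0
```

play_rows(slide=[[0,0,0],[0,0,0],[0,0,0],[0,0,0],[0,0,0],[0,0,0],[0,0,0],[0,0,0]], twist=[[0,0,0],[0,0,0],[0,0,0],[0,0,0],[0,0,0],[0,0,0],[0,0,0],[0,0,0]], fingers=-0.2)

```text
t: 10.6
tool_pos: [0.6054, 0.0789, 0.0566]
orientation: [0.622, 3.079, 0.0]
force: [0.5, -0.1, 0.3]
opening: 0.0555
gripper_force: 0.0
```

play_rows(slide=[[0,0,-0.03],[0,0,-0.06],[0,0,-0.08],[0,0,-0.09],[0,0,-0.08],[0,0,-0.06],[0,0,-0.04],[0,0,0]], twist=[[0,0,0],[0,0,0],[0,0,0],[0,0,0],[0,0,0],[0,0,0],[0,0,0],[0,0,0]])

```text
t: 11.4
tool_pos: [0.6065, 0.0789, 0.1689]
orientation: [0.622, 3.076, 0.001]
force: [-0.3, 0.5, 0.7]
opening: 0.0558
gripper_force: 0.0
```

```bash
python3 - <<'E'
from h import *
go([.441,.2115,.165],[.441,.2115,.048],[.441,.2115,.165],[.521,.047,.165],[.521,.047,.0575])
E
```

```text
t 11.4 tcp [0.6065 0.0789 0.1689] open 0.0558 tool axes [[-0.922, 0.388, 0.003], [0.388, 0.922, 0.0], [-0.003, 0.001, -1.0]]
[0.441, 0.2115, 0.165] total [0.816 0.232 0.014] norm 0.848 /8 [0.102  0.029  0.0017]
[0.441, 0.2115, 0.048] total [ 0.001 -0.001  0.468] norm 0.468 /8 [ 0.0002 -0.0001  0.0585]
[0.441, 0.2115, 0.165] total [-0.001  0.001 -0.468] norm 0.468 /8 [-0.0002  0.0001 -0.0585]
[0.521, 0.047, 0.165] total [-0.55  -0.482  0.001] norm 0.732 /8 [-0.0688 -0.0603  0.0001]
[0.521, 0.047, 0.0575] total [ 0.001 -0.001  0.43 ] norm 0.43 /8 [ 0.0002 -0.0001  0.0537]
```

play_rows(slide=[[0.06,0.02,0],[0.11,0.03,0],[0.13,0.04,0],[0.14,0.04,0],[0.14,0.04,0],[0.12,0.03,0],[0.08,0.02,0],[0.036,0.012,0.01]], twist=[[0,0,0],[0,0,0],[0,0,0],[0,0,0],[0,0,0],[0,0,0],[0,0,0],[0,0,0]])

```text
t: 12.2
tool_pos: [0.4382, 0.2124, 0.1633]
orientation: [-0.62, -3.079, 0.001]
force: [0.8, 0.7, -0.0]
opening: 0.0557
gripper_force: 0.0
```

```bash
python3 w.py w3
```

```text
t 12.25 tcp [0.4379 0.2126 0.1628] open 0.0556 tool axes [[-0.922, 0.387, -0.002], [0.387, 0.922, -0.0], [0.002, -0.001, -1.0]]
part [0.4794 0.3731 0.0716] [0.4817 0.3756] 29
part [0.4376 0.2129 0.0791] [0.4402 0.2119] 39
part [0.6088 0.397  0.0669] [0.6124 0.3999] 64
part [0.6003 0.0827 0.0525] [0.6035 0.0801] 29
n26 [0.6101 0.0679] 72 424
n62 [0.6294 0.0268] 35 219
```

View pics/w3.png

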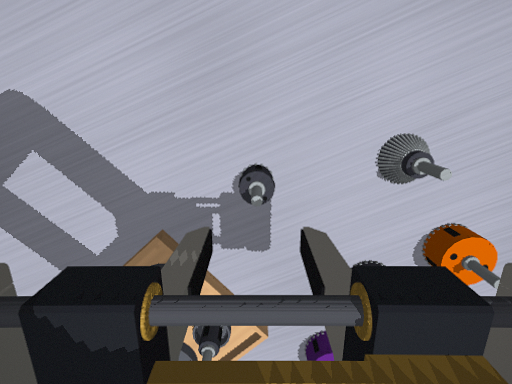

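The wrist view shows saw38 upright and centred at (257,185). The placed saw26 is standing at (209,340). I'll correct by 2.5 mm and grip.

play_rows(slide=[[-0.01,0.001,0.04],[0,0,0.08],[0,0,0.1],[0,0,0.1],[0,0,0.08],[0,0,0.04],[0,0,0.017],[0,0,0]], twist=[[0,0,0],[0,0,0],[0,0,0],[0,0,0],[0,0,0],[0,0,0],[0,0,0],[0,0,0]])

```text
t: 13.05
tool_pos: [0.4425, 0.2103, 0.0495]
orientation: [-0.623, -3.078, 0.001]
force: [-0.0, -0.2, -0.2]
opening: 0.056
gripper_force: 0.0
```

play_rows(slide=[[0,0,0],[0,0,0],[0,0,0],[0,0,0],[0,0,0],[0,0,0],[0,0,0],[0,0,0]], twist=[[0,0,0],[0,0,0],[0,0,0],[0,0,0],[0,0,0],[0,0,0],[0,0,0],[0,0,0]], fingers=1, force=30)

```text
t: 13.85
tool_pos: [0.4423, 0.2108, 0.0499]
orientation: [0.622, 3.079, 0.0]
force: [-0.2, 0.2, 1.3]
opening: 0.0103
gripper_force: 30.0
```

play_rows(slide=[[0,0,0],[0,0,0],[0,0,-0.04],[0,0,-0.08],[0,0,-0.1],[0,0,-0.1],[0,0,-0.1],[0,0,-0.05]], twist=[[0,0,0],[0,0,0],[0,0,0],[0,0,0],[0,0,0],[0,0,0],[0,0,0],[0,0,0]])

```text
t: 14.65
tool_pos: [0.4434, 0.2112, 0.1705]
orientation: [0.622, 3.076, 0.003]
force: [1.3, 0.6, -2.4]
opening: 0.0105
gripper_force: 30.0
```

```bash
python3 - <<'E'
from h import *
go([.5205,.047,.165],[.5205,.047,.0575])
E
```

```text
t 14.65 tcp [0.4434 0.2112 0.1705] open 0.0105 tool axes [[-0.922, 0.388, 0.003], [0.388, 0.922, 0.001], [-0.003, 0.002, -1.0]]
[0.5205, 0.047, 0.165] total [-0.539 -0.486  0.022] norm 0.726 /8 [-0.0674 -0.0607  0.0028]
[0.5205, 0.047, 0.0575] total [ 0.001 -0.001  0.43 ] norm 0.43 /8 [ 0.0001 -0.0001  0.0537]
```

play_rows(slide=[[-0.04,-0.03,0],[-0.08,-0.07,0],[-0.1,-0.09,0],[-0.1,-0.09,0],[-0.1,-0.09,0],[-0.07,-0.07,0],[-0.04,-0.04,0],[-0.005,-0.005,0]], twist=[[0,0,0],[0,0,0],[0,0,0],[0,0,0],[0,0,0],[0,0,0],[0,0,0],[0,0,0]])

```text
t: 15.45
tool_pos: [0.5182, 0.0454, 0.1661]
orientation: [-0.625, -3.077, 0.001]
force: [-0.5, 0.3, -0.8]
opening: 0.0101
gripper_force: 30.0
```

```bash
python3 w.py w4;python3 -c "
from h import *
go([.5205,.047,.0595])"
```

```text
t 15.5 tcp [0.518  0.0463 0.1663] open 0.0104 tool axes [[-0.921, 0.39, -0.002], [0.39, 0.921, 0.0], [0.002, -0.001, -1.0]]
part [0.6001 0.0796 0.06  ] [0.6039 0.0789] 28
part [0.7025 0.2065 0.0622] [0.7055 0.2088] 63
part [ 0.6165 -0.281   0.0534] [ 0.6179 -0.2842] 62
n26 [0.6067 0.0729] 92 849
n62 [ 0.6422 -0.0076] 48 502
n38 [0.5278 0.0488] 75 1662
n50 [ 0.5508 -0.0373] 74 2591
t 15.5 tcp [0.518  0.0463 0.1663] open 0.0104 tool axes [[-0.921, 0.39, -0.002], [0.39, 0.921, 0.0], [0.002, -0.001, -1.0]]
[0.5205, 0.047, 0.0595] total [-0.009  0.007  0.427] norm 0.427 /8 [-0.0011  0.0008  0.0534]
```

play_rows(slide=[[-0.009,0.003,0.05],[0,0,0.09],[0,0,0.09],[0,0,0.08],[0,0,0.06],[0,0,0.03],[0,0,0.015],[0,0,0.004]], twist=[[0,0,0],[0,0,0],[0,0,0],[0,0,0],[0,0,0],[0,0,0],[0,0,0],[0,0,0]])

```text
t: 16.3
tool_pos: [0.521, 0.0472, 0.0627]
orientation: [0.622, 3.079, 0.0]
force: [0.5, 0.6, -1.8]
opening: 0.0104
gripper_force: 30.0
```

play_rows(slide=[[0,0,0.002],[0,0,0.002],[0,0,0],[0,0,0],[0,0,0],[0,0,0],[0,0,0],[0,0,0]], twist=[[0,0,0],[0,0,0],[0,0,0],[0,0,0],[0,0,0],[0,0,0],[0,0,0],[0,0,0]])

```text
t: 17.1
tool_pos: [0.5208, 0.0469, 0.0616]
orientation: [0.622, 3.079, -0.0]
force: [0.7, -0.2, -1.6]
opening: 0.0102
gripper_force: 30.0
```

play_rows(slide=[[0,0,0.004],[0,0,0.004],[0,0,0.002],[0,0,0.002],[0,0,0.001],[0,0,0],[0,0,0],[0,0,0]], twist=[[0,0,0],[0,0,0],[0,0,0],[0,0,0],[0,0,0],[0,0,0],[0,0,0],[0,0,0]])

```text
t: 17.9
tool_pos: [0.521, 0.0469, 0.0589]
orientation: [0.622, 3.079, 0.0]
force: [-3.7, -0.8, 5.5]
opening: 0.0101
gripper_force: 30.0
```

Contact at about 5.5 N and the expected height. I release, raise, and go for saw50.

play_rows(slide=[[0,0,0],[0,0,0],[0,0,0],[0,0,0],[0,0,0],[0,0,0],[0,0,0],[0,0,0]], twist=[[0,0,0],[0,0,0],[0,0,0],[0,0,0],[0,0,0],[0,0,0],[0,0,0],[0,0,0]], fingers=-0.2)

```text
t: 18.7
tool_pos: [0.5208, 0.0469, 0.0584]
orientation: [-0.622, -3.079, -0.0]
force: [-0.5, 1.1, -0.3]
opening: 0.0554
gripper_force: 0.0
```

play_rows(slide=[[0,0,-0.03],[0,0,-0.06],[0,0,-0.08],[0,0,-0.09],[0,0,-0.08],[0,0,-0.06],[0,0,-0.04],[0,0,0]], twist=[[0,0,0],[0,0,0],[0,0,0],[0,0,0],[0,0,0],[0,0,0],[0,0,0],[0,0,0]])

```text
t: 19.5
tool_pos: [0.5219, 0.0469, 0.1705]
orientation: [0.622, 3.076, 0.001]
force: [-0.5, -0.2, -0.6]
opening: 0.056
gripper_force: 0.0
```

```bash
python3 - <<'E'
from h import *
go([.464,-.368,.165],[.464,-.368,.048])
E
```

```text
t 19.5 tcp [0.5219 0.0469 0.1705] open 0.056 tool axes [[-0.922, 0.388, 0.003], [0.388, 0.922, -0.0], [-0.003, 0.001, -1.0]]
[0.464, -0.368, 0.165] total [-0.431 -1.619  0.021] norm 1.676 /8 [-0.0539 -0.2024  0.0026]
[0.464, -0.368, 0.048] total [ 0.001 -0.001  0.468] norm 0.468 /8 [ 0.0002 -0.0001  0.0585]
```

play_rows(slide=[[-0.02,-0.06,0],[-0.03,-0.11,0],[-0.04,-0.15,0],[-0.04,-0.15,0],[-0.04,-0.15,0],[-0.04,-0.15,0],[-0.04,-0.15,0],[-0.04,-0.15,0]], twist=[[0,0,0],[0,0,0],[0,0,0],[0,0,0],[0,0,0],[0,0,0],[0,0,0],[0,0,0]])

```text
t: 20.3
tool_pos: [0.4827, -0.2289, 0.1671]
orientation: [-0.622, -3.078, -0.001]
force: [-0.2, -0.4, 0.3]
opening: 0.0559
gripper_force: 0.0
```

play_rows(slide=[[-0.04,-0.15,0.005],[-0.04,-0.15,0.005],[-0.03,-0.12,0.005],[-0.02,-0.08,0.005],[-0.011,-0.05,0],[0,0,0],[0,0,0],[0,0,0]], twist=[[0,0,0],[0,0,0],[0,0,0],[0,0,0],[0,0,0],[0,0,0],[0,0,0],[0,0,0]])

```text
t: 21.1
tool_pos: [0.4634, -0.3668, 0.1634]
orientation: [-0.62, -3.08, -0.001]
force: [-0.7, 0.9, 0.1]
opening: 0.0557
gripper_force: 0.0
```

```bash
python3 w.py w5
```

```text
t 21.15 tcp [ 0.4634 -0.3669  0.1635] open 0.0557 tool axes [[-0.922, 0.387, 0.0], [0.387, 0.922, 0.0], [-0.0, 0.0, -1.0]]
part [ 0.4605 -0.3674  0.0795] [ 0.4631 -0.3689] 50
```

View pics/w5.png

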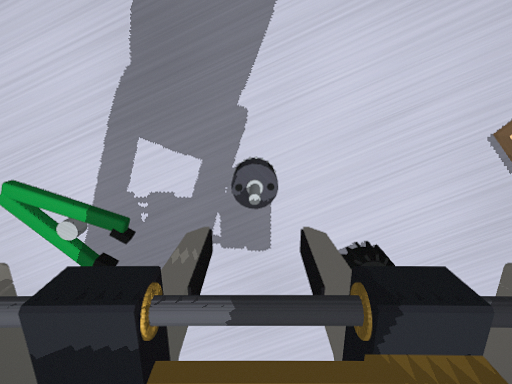

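The wrist view shows saw50 (50 mm by depth) upright and centred at (255,183). The pliers and flap wheel are well off to the sides, so I grip.

play_rows(slide=[[-0.003,-0.007,0.04],[0,0,0.08],[0,0,0.1],[0,0,0.1],[0,0,0.08],[0,0,0.04],[0,0,0.02],[0,0,0]], twist=[[0,0,0],[0,0,0],[0,0,0],[0,0,0],[0,0,0],[0,0,0],[0,0,0],[0,0,0]])

```text
t: 21.95
tool_pos: [0.4628, -0.3697, 0.0481]
orientation: [-0.622, -3.079, -0.001]
force: [-0.2, 0.4, 0.8]
opening: 0.0559
gripper_force: 0.0
```

play_rows(slide=[[0,0,0],[0,0,0],[0,0,0],[0,0,0],[0,0,0],[0,0,0],[0,0,0],[0,0,0]], twist=[[0,0,0],[0,0,0],[0,0,0],[0,0,0],[0,0,0],[0,0,0],[0,0,0],[0,0,0]], fingers=1, force=35)

```text
t: 22.75
tool_pos: [0.4627, -0.3699, 0.0482]
orientation: [-0.622, -3.079, -0.0]
force: [-0.3, 0.1, -0.7]
opening: 0.0104
gripper_force: 35.0
```

play_rows(slide=[[0,0,0],[0,0,0],[0,0,-0.04],[0,0,-0.08],[0,0,-0.1],[0,0,-0.1],[0,0,-0.1],[0,0,-0.05]], twist=[[0,0,0],[0,0,0],[0,0,0],[0,0,0],[0,0,0],[0,0,0],[0,0,0],[0,0,0]])

```text
t: 23.55
tool_pos: [0.4639, -0.371, 0.1696]
orientation: [0.621, 3.076, -0.004]
force: [-0.0, -0.6, -0.7]
opening: 0.0105
gripper_force: 35.0
```

```bash
python3 - <<'E'
from h import *
go([.5507,-.0385,.165],[.5507,-.0385,.0595])
E
```

```text
t 23.55 tcp [ 0.4639 -0.371   0.1696] open 0.0105 tool axes [[-0.922, 0.388, 0.003], [0.388, 0.922, -0.003], [-0.004, -0.002, -1.0]]
[0.5507, -0.0385, 0.165] total [0.196 1.36  0.015] norm 1.375 /8 [0.0246 0.17   0.0019]
[0.5507, -0.0385, 0.0595] total [0.002 0.001 0.422] norm 0.422 /8 [0.0002 0.0001 0.0527]
```

play_rows(slide=[[0.01,0.06,0],[0.015,0.1,0],[0.02,0.14,0],[0.02,0.15,0],[0.02,0.15,0],[0.02,0.15,0],[0.02,0.15,0],[0.02,0.14,0]], twist=[[0,0,0],[0,0,0],[0,0,0],[0,0,0],[0,0,0],[0,0,0],[0,0,0],[0,0,0]])

```text
t: 24.35
tool_pos: [0.5295, -0.1133, 0.1641]
orientation: [-0.621, -3.077, -0.001]
force: [0.2, -0.3, -1.0]
opening: 0.0103
gripper_force: 35.0
```

play_rows(slide=[[0.02,0.12,0],[0.016,0.1,0],[0.01,0.07,0],[0.005,0.03,0],[0,0,0],[0,0,0],[0,0,0],[0,0,0]], twist=[[0,0,0],[0,0,0],[0,0,0],[0,0,0],[0,0,0],[0,0,0],[0,0,0],[0,0,0]])

```text
t: 25.15
tool_pos: [0.5496, -0.0385, 0.1658]
orientation: [-0.624, -3.079, 0.0]
force: [0.3, 0.1, -1.9]
opening: 0.0101
gripper_force: 35.0
```

```bash
python3 w.py w6;python3 -c "
from h import *
go([.5507,-.0385,.0595])"
```

```text
t 25.2 tcp [ 0.5496 -0.0384  0.1659] open 0.0102 tool axes [[-0.921, 0.389, -0.0], [0.389, 0.921, -0.0], [-0.0, -0.0, -1.0]]
part [0.5058 0.0574 0.0484] [0.5178 0.0479] 40
part [0.5161 0.0451 0.0566] [0.5178 0.0479] 40
part [0.6013 0.0767 0.0639] [0.6042 0.0795] 29
part [ 0.6163 -0.2825  0.0766] [ 0.6182 -0.2852] 63
n26 [0.6117 0.0863] 70 1010
n62 [ 0.6361 -0.0063] 86 2981
n38 [0.5224 0.0474] 65 1425
n50 [ 0.5538 -0.0351] 80 2100
t 25.2 tcp [ 0.5496 -0.0384  0.1659] open 0.0102 tool axes [[-0.921, 0.389, -0.0], [0.389, 0.921, -0.0], [-0.0, -0.0, -1.0]]
[0.5507, -0.0385, 0.0595] total [-0.004  0.001  0.426] norm 0.426 /8 [-0.0005  0.0002  0.0532]
```

View pics/w6.png

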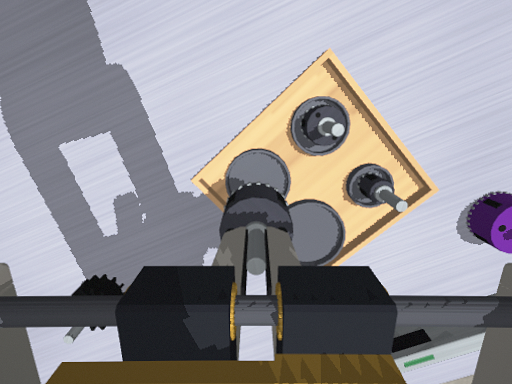

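The wrist view shows saw38 standing in its nest at (320,127) and saw26 in its nest at (370,185). The held saw50 is at (257,210), over its nest at (257,180). I lower it.

play_rows(slide=[[-0.003,0.001,0.05],[0,0,0.09],[0,0,0.09],[0,0,0.08],[0,0,0.06],[0,0,0.03],[0,0,0.02],[0,0,0.004]], twist=[[0,0,0],[0,0,0],[0,0,0],[0,0,0],[0,0,0],[0,0,0],[0,0,0],[0,0,0]])

```text
t: 26.0
tool_pos: [0.5506, -0.0378, 0.0597]
orientation: [-0.622, -3.079, -0.0]
force: [-0.1, 0.0, -1.8]
opening: 0.0101
gripper_force: 35.0
```

play_rows(slide=[[0,0,0.002],[0,0,0.002],[0,0,0],[0,0,0],[0,0,0],[0,0,0],[0,0,0],[0,0,0]], twist=[[0,0,0],[0,0,0],[0,0,0],[0,0,0],[0,0,0],[0,0,0],[0,0,0],[0,0,0]])

```text
t: 26.8
tool_pos: [0.5505, -0.0377, 0.0589]
orientation: [-0.622, -3.079, -0.0]
force: [-0.2, -0.8, -0.8]
opening: 0.01
gripper_force: 35.0
```

play_rows(slide=[[0,0,0.003],[0,0,0.002],[0,0,0.002],[0,0,0.001],[0,0,0],[0,0,0],[0,0,0],[0,0,0]], twist=[[0,0,0],[0,0,0],[0,0,0],[0,0,0],[0,0,0],[0,0,0],[0,0,0],[0,0,0]])

```text
t: 27.6
tool_pos: [0.5507, -0.0377, 0.0571]
orientation: [0.622, 3.079, 0.0]
force: [-2.0, 0.9, 2.7]
opening: 0.0102
gripper_force: 35.0
```

Contact. I release, raise, and move towards saw62 at (.6235,.291).

play_rows(slide=[[0,0,0],[0,0,0],[0,0,0],[0,0,0],[0,0,0],[0,0,0],[0,0,0],[0,0,0]], twist=[[0,0,0],[0,0,0],[0,0,0],[0,0,0],[0,0,0],[0,0,0],[0,0,0],[0,0,0]], fingers=-0.2)

```text
t: 28.4
tool_pos: [0.5505, -0.0377, 0.0569]
orientation: [0.622, 3.079, -0.0]
force: [0.1, 0.4, -0.9]
opening: 0.0558
gripper_force: 0.0
```

play_rows(slide=[[0,0,-0.03],[0,0,-0.06],[0,0,-0.08],[0,0,-0.09],[0,0,-0.08],[0,0,-0.06],[0,0,-0.04],[0,0,0]], twist=[[0,0,0],[0,0,0],[0,0,0],[0,0,0],[0,0,0],[0,0,0],[0,0,0],[0,0,0]])

```text
t: 29.2
tool_pos: [0.5516, -0.0379, 0.169]
orientation: [0.622, 3.076, 0.0]
force: [-0.2, 0.4, -0.4]
opening: 0.0558
gripper_force: 0.0
```

```bash
python3 - <<'E'
from h import *
go([.6233,.2915,.165])
E
```

```text
t 29.2 tcp [ 0.5516 -0.0379  0.169 ] open 0.0558 tool axes [[-0.922, 0.388, 0.003], [0.388, 0.922, -0.001], [-0.003, 0.001, -1.0]]
[0.6233, 0.2915, 0.165] total [0.247 1.326 0.016] norm 1.349 /8 [0.0309 0.1657 0.002 ]
```

play_rows(slide=[[0.01,0.06,0],[0.02,0.1,0],[0.025,0.14,0],[0.025,0.15,0],[0.03,0.15,0],[0.03,0.15,0],[0.03,0.15,0],[0.03,0.14,0]], twist=[[0,0,0],[0,0,0],[0,0,0],[0,0,0],[0,0,0],[0,0,0],[0,0,0],[0,0,0]])

```text
t: 30.0
tool_pos: [0.6043, 0.224, 0.1649]
orientation: [-0.621, -3.077, 0.001]
force: [0.2, -0.4, -0.4]
opening: 0.0557
gripper_force: 0.0
```

play_rows(slide=[[0.02,0.11,0],[0.017,0.09,0],[0.01,0.06,0],[0,0.026,0.01],[0,0,0],[0,0,0],[0,0,0],[0,0,0]], twist=[[0,0,0],[0,0,0],[0,0,0],[0,0,0],[0,0,0],[0,0,0],[0,0,0],[0,0,0]])

```text
t: 30.8
tool_pos: [0.6225, 0.2909, 0.1646]
orientation: [0.624, 3.079, -0.0]
force: [-0.6, 0.2, 0.1]
opening: 0.0556
gripper_force: 0.0
```

```bash
python3 w.py w7
```

```text
t 30.85 tcp [0.6225 0.291  0.1646] open 0.0555 tool axes [[-0.921, 0.389, 0.0], [0.389, 0.921, 0.0], [-0.0, 0.0, -1.0]]
part [0.4866 0.3731 0.0639] [0.4833 0.3753] 29
part [0.6104 0.3979 0.0772] [0.6125 0.3993] 63
part [0.5275 0.0545 0.0486] [0.5187 0.0511] 39
part [0.621  0.2931 0.0792] [0.6236 0.2919] 63
part [0.6031 0.0838 0.0664] [0.6044 0.0804] 28
part [0.725  0.3021 0.0718] [0.7278 0.3013] 61
part [0.7025 0.2113 0.0629] [0.7069 0.2091] 62
n26 [0.6119 0.0692] 73 1071
n62 [ 0.635 -0.004] 88 1766
n38 [0.5194 0.0483] 65 1620
n50 [ 0.5636 -0.0174] 56 444
```

View pics/w7.png

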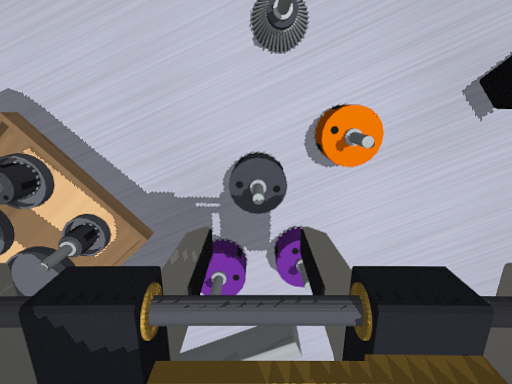

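The wrist view shows the dark saw62 centred at (258,183), with orange at (350,135) and purple at (225,268) and (297,258), all clear of the fingers. I grip.

play_rows(slide=[[-0.002,0.005,0.04],[0,0,0.08],[0,0,0.1],[0,0,0.1],[0,0,0.08],[0,0,0.04],[0,0,0.024],[0,0,0]], twist=[[0,0,0],[0,0,0],[0,0,0],[0,0,0],[0,0,0],[0,0,0],[0,0,0],[0,0,0]])

```text
t: 31.65
tool_pos: [0.623, 0.2925, 0.0478]
orientation: [-0.622, -3.079, 0.001]
force: [0.1, -1.1, 0.2]
opening: 0.0558
gripper_force: 0.0
```

play_rows(slide=[[0,0,0],[0,0,0],[0,0,0],[0,0,0],[0,0,0],[0,0,0],[0,0,0],[0,0,0]], twist=[[0,0,0],[0,0,0],[0,0,0],[0,0,0],[0,0,0],[0,0,0],[0,0,0],[0,0,0]], fingers=1, force=40)

```text
t: 32.45
tool_pos: [0.6233, 0.2927, 0.0484]
orientation: [-0.622, -3.079, 0.0]
force: [0.2, 0.2, 1.5]
opening: 0.0104
gripper_force: 40.0
```

play_rows(slide=[[0,0,0],[0,0,0],[0,0,-0.04],[0,0,-0.08],[0,0,-0.1],[0,0,-0.1],[0,0,-0.1],[0,0,-0.05]], twist=[[0,0,0],[0,0,0],[0,0,0],[0,0,0],[0,0,0],[0,0,0],[0,0,0],[0,0,0]])

```text
t: 33.25
tool_pos: [0.6243, 0.2931, 0.1692]
orientation: [0.622, 3.076, 0.003]
force: [0.5, -0.0, -1.7]
opening: 0.0106
gripper_force: 40.0
```

```bash
python3 - <<'E'
from h import *
go([.6358,-.0068,.168],[.6358,-.0068,.0595])
E
```

```text
t 33.25 tcp [0.6243 0.2931 0.1692] open 0.0106 tool axes [[-0.922, 0.388, 0.003], [0.388, 0.922, 0.001], [-0.003, 0.002, -1.0]]
[0.6358, -0.0068, 0.168] total [-0.508 -1.088  0.003] norm 1.201 /8 [-0.0635 -0.136   0.0004]
[0.6358, -0.0068, 0.0595] total [ 0.001 -0.001  0.434] norm 0.434 /8 [ 0.0001 -0.0001  0.0542]
```

play_rows(slide=[[-0.03,-0.06,0],[-0.05,-0.1,0],[-0.06,-0.13,0],[-0.06,-0.14,0],[-0.06,-0.14,0],[-0.06,-0.13,0],[-0.05,-0.11,0],[-0.05,-0.1,0]], twist=[[0,0,0],[0,0,0],[0,0,0],[0,0,0],[0,0,0],[0,0,0],[0,0,0],[0,0,0]])

```text
t: 34.05
tool_pos: [0.6303, 0.0396, 0.164]
orientation: [-0.623, -3.076, 0.001]
force: [0.5, -0.5, -3.8]
opening: 0.0105
gripper_force: 40.0
```

play_rows(slide=[[-0.04,-0.08,0],[-0.03,-0.06,0],[-0.018,-0.038,0],[0,0,0],[0,0,0],[0,0,0],[0,0,0],[0,0,0]], twist=[[0,0,0],[0,0,0],[0,0,0],[0,0,0],[0,0,0],[0,0,0],[0,0,0],[0,0,0]])

```text
t: 34.85
tool_pos: [0.6347, -0.0065, 0.166]
orientation: [0.621, 3.08, 0.0]
force: [0.0, -0.3, -1.4]
opening: 0.0101
gripper_force: 40.0
```

```bash
python3 w.py w8;python3 -c "
from h import *
go([.6358,-.0068,.0595])"
```

```text
t 34.9 tcp [ 0.6348 -0.0066  0.166 ] open 0.01 tool axes [[-0.922, 0.387, 0.0], [0.387, 0.922, 0.0], [-0.0, 0.0, -1.0]]
part [0.5213 0.0466 0.0516] [0.5188 0.0477] 39
part [0.5201 0.0631 0.0483] [0.5188 0.0477] 39
part [0.5138 0.0327 0.0483] [0.5188 0.0477] 39
part [ 0.5496 -0.0341  0.0527] [ 0.5499 -0.0366] 50
part [ 0.5603 -0.0235  0.0485] [ 0.5499 -0.0366] 50
part [0.6018 0.077  0.0655] [0.6034 0.0788] 28
part [ 0.5662 -0.0456  0.0482] [ 0.5499 -0.0366] 50
part [0.7038 0.2053 0.0696] [0.7063 0.2086] 64
part [ 0.6178 -0.2813  0.0549] [ 0.6173 -0.2856] 63
n26 [0.6066 0.0814] 57 1075
n62 [ 0.6368 -0.0083] 90 2302
n38 [0.5195 0.0486] 65 1783
n50 [ 0.5506 -0.0392] 79 1754
t 34.9 tcp [ 0.6348 -0.0066  0.166 ] open 0.01 tool axes [[-0.922, 0.387, 0.0], [0.387, 0.922, 0.0], [-0.0, 0.0, -1.0]]
[0.6358, -0.0068, 0.0595] total [-0.004  0.001  0.426] norm 0.426 /8 [-0.0005  0.0001  0.0532]
```

View pics/w8.png

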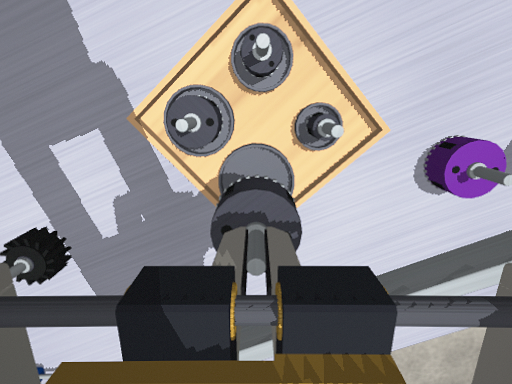

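The wrist view shows three saws standing in their nests at (262,55), (197,120) and (318,127). Held saw62 is at (256,210), lined up with its nest at (256,178). I lower it.

play_rows(slide=[[-0.003,0,0.05],[0,0,0.09],[0,0,0.09],[0,0,0.08],[0,0,0.06],[0,0,0.03],[0,0,0.02],[0,0,0.004]], twist=[[0,0,0],[0,0,0],[0,0,0],[0,0,0],[0,0,0],[0,0,0],[0,0,0],[0,0,0]])

```text
t: 35.7
tool_pos: [0.6355, -0.0076, 0.0598]
orientation: [0.622, 3.079, -0.0]
force: [1.2, 0.7, -3.9]
opening: 0.0101
gripper_force: 40.0
```

play_rows(slide=[[0,0,0.002],[0,0,0.002],[0,0,0],[0,0,0],[0,0,0],[0,0,0],[0,0,0],[0,0,0]], twist=[[0,0,0],[0,0,0],[0,0,0],[0,0,0],[0,0,0],[0,0,0],[0,0,0],[0,0,0]])

```text
t: 36.5
tool_pos: [0.6354, -0.0076, 0.0589]
orientation: [-0.622, -3.079, 0.0]
force: [0.7, -0.0, -2.7]
opening: 0.0099
gripper_force: 40.0
```

play_rows(slide=[[0,0,0.002],[0,0,0.002],[0,0,0.002],[0,0,0.001],[0,0,0],[0,0,0],[0,0,0],[0,0,0]], twist=[[0,0,0],[0,0,0],[0,0,0],[0,0,0],[0,0,0],[0,0,0],[0,0,0],[0,0,0]])

```text
t: 37.3
tool_pos: [0.6355, -0.0076, 0.0575]
orientation: [0.622, 3.079, -0.0]
force: [-2.7, -0.5, 3.8]
opening: 0.0103
gripper_force: 40.0
```

play_rows(slide=[[0,0,0],[0,0,0],[0,0,0],[0,0,0],[0,0,0],[0,0,0],[0,0,0],[0,0,0]], twist=[[0,0,0],[0,0,0],[0,0,0],[0,0,0],[0,0,0],[0,0,0],[0,0,0],[0,0,0]], fingers=-0.2)

```text
t: 38.1
tool_pos: [0.6354, -0.0076, 0.0571]
orientation: [-0.622, -3.079, 0.0]
force: [0.1, 0.5, -0.8]
opening: 0.0556
gripper_force: 0.0
```

play_rows(slide=[[0,0,-0.03],[0,0,-0.06],[0,0,-0.09],[0,0,-0.1],[0,0,-0.1],[0,0,-0.1],[0,0,-0.1],[0,0,-0.05]], twist=[[0,0,0],[0,0,0],[0,0,0],[0,0,0],[0,0,0],[0,0,0],[0,0,0],[0,0,0]])

```text
t: 38.9
tool_pos: [0.6368, -0.0077, 0.2194]
orientation: [0.621, 3.074, 0.001]
force: [0.4, 0.3, -0.2]
opening: 0.056
gripper_force: 0.0
```

```bash
python3 - <<'E'
from plant import robot,cams
import cv2,numpy as np
for n in ["scene","side"]:
    c=cams.get_calibration(n);p,d=cams.read_camera(n)
    np.savez(f"pics/{n}.npz",p=p,d=d,**{k:np.array(v) for k,v in c.items()})
    cv2.imwrite(f"pics/{n}9.png",cv2.resize(p[:,:,::-1],(800,600),interpolation=cv2.INTER_CUBIC))
E
python3 m.py | grep cup
```

```text
[275 170  11  16  70] [0.5231 0.049  0.0641] 0.09 cup [0.5257 0.051 ] 35 [32.5 32.  32. ]
[240 174  11  18  91] [ 0.5554 -0.0359  0.0547] 0.09 cup [ 0.5535 -0.0348] 51 [29. 30. 31.]
[145 180   7  11  49] [ 0.6219 -0.281   0.0686] 0.082 cup [ 0.619  -0.2825] 63 [6. 6. 6.]
[408 183   7  12  46] [0.4864 0.3763 0.0673] 0.084 cup [0.4852 0.378 ] 29 [46. 48. 47.]
[240 187   2   3   4] [ 0.5649 -0.0497  0.0492] 0.05 cup [ 0.5535 -0.0348] 51 [31.  31.5 33. ]
[252 188   2   4   4] [ 0.5612 -0.0188  0.0486] 0.049 cup [ 0.5535 -0.0348] 51 [28. 29. 30.]
[283 196  10  17  79] [0.6097 0.0816 0.0614] 0.09 cup [0.6087 0.0816] 26 [45. 43. 38.]
[242 200  15  16 106] [ 0.6395 -0.0058  0.0545] 0.09 cup [ 0.6454 -0.0036] 59 [30. 31. 32.]
[238 211   4   2   6] [ 0.6409 -0.0325  0.0486] 0.05 cup [ 0.6575 -0.0094] 46 [30. 31. 31.]
[258 214   5   5   9] [0.6418 0.0211 0.0486] 0.05 cup [ 6.493e-01 -1.000e-04] 55 [47. 45. 34.]
[241 216  14   7  32] [ 0.6591 -0.0031  0.0487] 0.05 cup [ 0.6454 -0.0036] 59 [50. 46. 34.]
[420 224  10  13  69] [0.6164 0.3994 0.0699] 0.085 cup [0.6146 0.4019] 67 [117.5  57.5  22. ]

[... 1005 characters left out ...]
0.0569] 0.089 cup [0.5173 0.0417] 36 [34. 36. 38.]
[272 178  16  21 129] [ 0.6315 -0.0129  0.0515] 0.09 cup [ 0.6323 -0.0183] 60 [32. 34. 36.]
[246 189  13  23 118] [ 0.5483 -0.043   0.0588] 0.09 cup [ 0.5471 -0.05  ] 46 [39. 40. 41.]
[293 192   3   4   6] [ 0.6571 -0.0191  0.0484] 0.049 cup [ 0.6349 -0.0252] 54 [64. 61. 45.]
[273 194   5   3   6] [ 0.6121 -0.0221  0.0487] 0.05 cup [ 0.6323 -0.0183] 60 [34.5 37.  38. ]
[288 196   4   4   6] [ 0.6443 -0.0355  0.0487] 0.05 cup [ 0.6323 -0.0183] 60 [49. 50. 44.]
[255 206   2   3   5] [ 0.5583 -0.0531  0.0488] 0.049 cup [ 0.5471 -0.05  ] 46 [48. 50. 45.]
[302 276   7  15  84] [ 0.6163 -0.2912  0.0695] 0.083 cup [ 0.6176 -0.2886] 62 [14. 15. 15.]
```

View pics/side9.png

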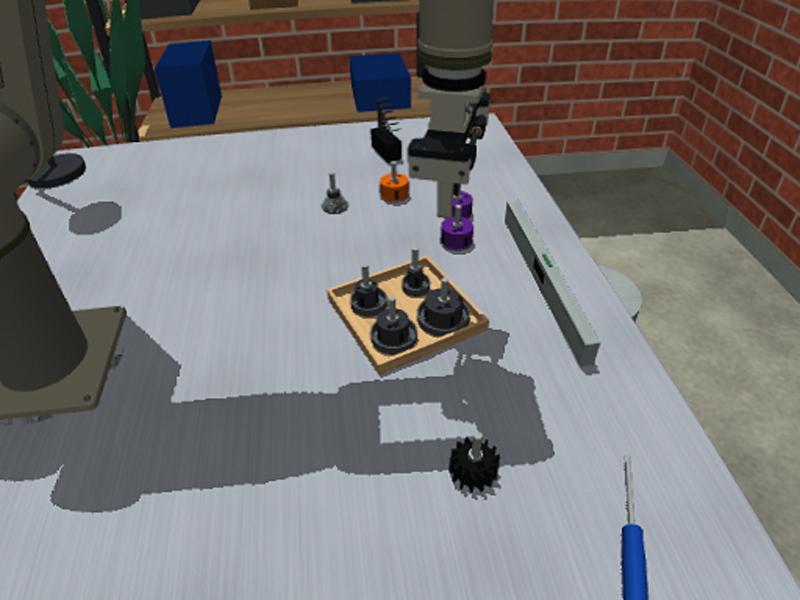

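The side view shows all four saws upright in their nests: (368,292), (392,328), (442,308) and (415,275). Every shank top is at 89–90 mm, so each saw sits on its nest floor. The brush, flap wheel and look-alikes haven't moved, so I hand in.

```bash
python3 -c "
from plant import robot
print(robot.close_job())"
```

```text
the job is handed in; nothing more can be done
None
```

The job is handed in at about 39 s of the 120 s: all four hole saws stand shank up in their matching nests, and the wire brush, flap wheel and look-alikes were left where they stood.

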